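Release the large toy ball from its gravity dispenser

ROBOT

A 6-joint arm with a two-finger parallel gripper is mounted at the origin on the work surface. World frame = base frame: x ahead of the robot, y to its left, z up, the work surface at z = 0. Lengths are in m, angles in rad, forces in N, time in s.
With the tool pointing down it reaches from about 0.375 to 0.975 m from the base axis. Payload 3.8 kg.
Tool frame: the origin (TCP) lies at the very end of the fingers, on their centre line; the grasp point (between the pads) lies 19 mm behind it; z points along the fingers, y is the line along which they close (so a half turn about z gives the same grasp; the last joint's range is limited). The gripper opens to 85 mm and grips with 20 to 120 N. Pads are 22 mm wide; open, the fingers measure 114 mm over their backs; the gripper's body (76 mm by 85 mm) begins 54 mm behind the grasp point. The pads swing forward as they close: fully open they stand 13 mm farther back than shut.
Start: joints at [-1.231, 0.264, 1.604, -0, 1.274, -0.037], TCP at [0.248, -0.628, 0.231] pointing down, gripper open.
Joint ranges: [-2.63, 2.63], [-0.94, 2.18], [0.31, 2.57], [-1.31, 4.45], [0, 2.66], [-2.55, 2.55]. Speed limits (rad/s): [2.57, 2.57, 3.14, 3.14, 3.14, 3.14].

INTERFACE

Orientations are given as a rotation vector (axis times angle).
In Python, from workcell import read_state, read_camera, calibration, finish_job gives the robot as it stands.
- The arm moves only by the tool step_arm, never from a script. Its argument "commands" is a list of rows, each an object of numbers: "fingers": the gripper's target within -1 to 1 (shut at 1, half-way at 0, fully open at -1); "dx", "dy", "dz": the shift along the tool's x, y, z in m; "roll": the turn about the tool's z in degrees. In form: [{"fingers": .., "dx": .., "dy": .., "dz": .., "roll": ..}, ...]. A call has 1 to 8 rows; each row is the pose to reach, as a shift and turn from the pose commanded when the call began, along the tool's axes at that moment; what a row does not reach only later rows make up. A row lasts 1/8 s, in which the tool goes at most 62.5 mm and 10.7 degrees, less where a joint would pass 70% of its speed; a pose out of reach is approached as far as the arm can. A call with a gripper value outside its range is refused whole. The fingers move at their own pace and stop on an object; "squeeze" is the grip in N (left out, the last holds). Time passes only in rows, so rows that repeat a pose let the fingers close. It gives the time, the measured TCP pose, the force, the opening and the grip force at its end, in the units of the state.
- read_state(): the state, without advancing time (a new reading comes with each control period).
- read_camera(name): name is "scene" or "top" or "wrist"; returns (picture, depth): 400x640x3 uint8, blue, green, red; 400x640 float32, m along the optical axis (not along the pixel's ray), 0 where there is no reading.
- calibration(name): a dict with "intrinsics" (3x3 intrinsics, pixels), "world_to_cam" (4x4, takes a point from world to camera coordinates). Camera axes: x right, y up, looking along -z (the intrinsics and any distortion apply to the point x, -y, -z); pixel columns grow to the right and rows downward; lengths in m; the calibration is good to about 2 mm. The wrist camera is an equidistant fisheye: a pixel r from the principal point sees the ray r / f radians off the axis. A picture is of the moment at which its call begins: read the wrist's pose just before it. calibration takes no time and is no camera call; for the wrist camera it gives the pose at the moment of the call.
- finish_job(): hands the job in; it is judged then, once.
The state is a dict: "time": time; "q": joint angles; "joint_vel": joint speeds; "joint_torque": joint torques, N m; "tool_pos": TCP position; "tcp_rot": TCP orientation; "wrist_force": force on the tool from outside, world axes, zero at the start; "torque": the same for the moment, N m; "width": opening from 0.0 (shut) to 1.0 (fully open); "grip_force": force on a finger pad.
Only numpy, scipy, OpenCV 4.12 (cv2) and the standard library are available. Lean on these libraries where they do the work, as an engineer would, in place of code of your own. Each camera call takes 0.05 s, during which the arm holds its last target. There are 200 camera calls.

TASK

Two ball dispensers stand on the bench. On the one that holds the larger ball, press the lever's paddle all the way down with the fingertips so that its gate lifts, keep it down until the ball has rolled out into the pick-up pocket, then let go so that the gate drops shut. Do not touch the balls, leave the other dispenser's lever alone and its ball behind the gate, and leave the tub, bone and brush where they are.

Things in the scene. Friction and masses are not known exactly. Their poses are not given: they have to be found in the camera images.
- dispenser_large: Fixed plywood dispenser with the large ball; both are built alike, yaw within 0.35. Origin under the centre of its 200 (x) x 280 (y) mm base, z up. Ball lane along y at x +50 mm, 60 wide, sides 28 high, sloping down to -y; gate across it at y +20 (floor there 48 high), ball on its +y side. Open pick-up pocket at y -137 to -70, walls to 90 high. Two pivot cheeks at x -60, y 2 and 38, 140 high.
- lever_large (a joint): Rocking lever of that dispenser, along its x, pivot at x -60, y +20, z 125 mm. Paddle on the end at -x, towards the robot; gate plate hangs from the other end. Rad: 0 gate shut, paddle up; 0.52 end stop, paddle down, gate lifted. The large ball passes only from about 0.45. Sprung: pressing needs about 1.5 N at first, 3 N near the stop; let go, the gate drops shut by itself.
- paddle_large (a point): Centre of the top face of the large ball dispenser's paddle, a 44 (x) x 46 (y) x 8 mm plate at about x -170, y +20 mm of the dispenser, 160 mm above the table when up, 100 when fully down, moving nearly straight down, nothing below it. It slopes 0.26 rad with the robot's side high at first, low when down. Frame turns with the lever; at joint 0 it is the dispenser's.
- ball_large_center (a point): Centre of the large ball: orange plastic toy ball, 52 mm across, waiting loose in the lane of its dispenser against the gate at the start.
- dispenser_small: Fixed plywood dispenser with the small ball; both are built alike, yaw within 0.35. Origin under the centre of its 200 (x) x 280 (y) mm base, z up. Ball lane along y at x +50 mm, 60 wide, sides 28 high, sloping down to -y; gate across it at y +20 (floor there 48 high), ball on its +y side. Open pick-up pocket at y -137 to -70, walls to 90 high. Two pivot cheeks at x -60, y 2 and 38, 140 high.
- lever_small (a joint): Rocking lever of that dispenser, along its x, pivot at x -60, y +20, z 125 mm. Paddle on the end at -x, towards the robot; gate plate hangs from the other end. Rad: 0 gate shut, paddle up; 0.52 end stop, paddle down, gate lifted. The large ball passes only from about 0.45. Sprung: pressing needs about 1.5 N at first, 3 N near the stop; let go, the gate drops shut by itself.
- paddle_small (a point): Centre of the top face of the small ball dispenser's paddle, a 44 (x) x 46 (y) x 8 mm plate at about x -170, y +20 mm of the dispenser, 160 mm above the table when up, 100 when fully down, moving nearly straight down, nothing below it. It slopes 0.26 rad with the robot's side high at first, low when down. Frame turns with the lever; at joint 0 it is the dispenser's.
- ball_small_center (a point): Centre of the small ball: orange plastic toy ball, 36 mm across, waiting loose in the lane of its dispenser against the gate at the start.
- treat_tub: Bystander: closed round treat tub, 76 mm across, 75 mm high, standing on the table between robot and dispensers; origin under its centre.
- chew_bone: Bystander: dark rubber toy bone, about 122 x 58 x 32 mm, lying to the robot's left; origin under its centre.
- groom_brush: Bystander: grooming brush lying on the table to the robot's right; origin under its middle, handle along its x axis.
- ball_large: The same ball's body; its origin is a point on the ball's skin and turns with it: use the centre point.
- ball_small: The same ball's body; its origin is a point on the ball's skin and turns with it: use the centre point.

How it is judged:
On the way, in this order (a step that is already met when the one before it is completed fails the run):
1. the fingers press down the lever of the dispenser with the larger ball (past 0.2 rad) (value of joint lever_large above 0.2 rad and contact force between the fingers and dispenser_large above 0.5 N), for 0.04 s.
2. the larger ball is in its pick-up pocket while the fingers still hold the paddle down (past 0.4 rad) (y of ball_large_center in the frame of dispenser_large between -0.14 and -0.07 m and x of ball_large_center in the frame of dispenser_large between 0.015 and 0.085 m and z of ball_large_center in the frame of dispenser_large below 0.065 m and value of joint lever_large above 0.4 rad and contact force between the fingers and dispenser_large above 0.5 N), for 0.1 s.
At the end, for the whole second after the job is handed in: The larger ball lies at rest (under 0.05 m/s) in its dispenser's pick-up pocket (y -140 to -70 mm of the dispenser, centre under 65 mm high), its gate has dropped shut (lever under 0.04 rad), and the smaller ball is still behind its own shut gate (y of ball_large_center in the frame of dispenser_large between -0.14 and -0.07 m and x of ball_large_center in the frame of dispenser_large between 0.015 and 0.085 m and z of ball_large_center in the frame of dispenser_large below 0.065 m and y of ball_small_center in the frame of dispenser_small between 0.025 and 0.135 m and x of ball_small_center in the frame of dispenser_small between 0.015 and 0.085 m and value of joint each of lever_large, lever_small below 0.04 rad and linear speed of ball_large below 0.05 m/s); the robot touches nothing.
It fails at once if the robot touches a ball (contact force between any of the arm, the fingers and ball_large above 0.2 N or contact force between any of the arm, the fingers and ball_small above 0.2 N).
It fails at once if a ball is lifted or carried out of its lane (height (world z) of any of ball_large_center, ball_small_center above 0.12 m).
It fails at once if the other dispenser's lever is pressed (over 0.1 rad) (value of joint lever_small above 0.1 rad).
It fails at once if tub, bone or brush is moved more than 30 mm (distance of any of treat_tub, chew_bone, groom_brush from where it was at the start of the episode above 0.03 m).
It also fails if it takes over 29 s, if anything falls off the work surface, if the arm or the gripper's body presses on something with over 40 N, if the wrist force passes 120 N, or if a joint passes its speed limit or range.

## Working session

There is one attempt and no reset: what is moved stays moved. The work goes in short steps, Python scripts to look and compute and a tool call to move; the robot and the scene stay as the last step left them, time stands still between calls to the robot, and variables do not carry over. Pictures are saved under pics/ and viewed, at most 10 in all, crops included, and the job is handed in when it is done.

Besides the shell and the picture viewer there is one more tool, called after ">>>" as name([rows], argument=value, ...), one row to a line, values as JSON. step_arm: Moves the arm, as the interface text tells. Its arguments: {"type":"object","properties":{"commands":{"type":"array","items":{"type":"object","properties":{"fingers":{"type":"number"},"dx":{"type":"number"},"dy":{"type":"number"},"dz":{"type":"number"},"roll":{"type":"number"}}}},"squeeze":{"type":"number"}},"required":["commands"]}

```bash
mkdir -p pics; cat > h.py <<'E'
import numpy as np, cv2
from workcell import *
def cloud(name):
    im,d=read_camera(name); c=calibration(name); K=np.array(c["intrinsics"]); T=np.linalg.inv(np.array(c["world_to_cam"]))
    v,u=np.mgrid[0:400,0:640]
    P=np.stack([(u-K[0,2])/K[0,0]*d,-(v-K[1,2])/K[1,1]*d,-d,np.ones_like(d)],-1)@T.T
    P=P[...,:3]; P[d==0]=np.nan
    return im,d,P
E
python3 - <<'E'
from h import *
s=read_state();print(s["time"],s["tool_pos"],s["tcp_rot"],s["wrist_force"])
for n in ("top","scene"):
    im,d,P=cloud(n); np.savez(f"{n}.npz",im=im,P=P); cv2.imwrite(f"pics/{n}0.png",im)
    c=calibration(n);print({k:v for k,v in c.items() if k!='x'})
E
```

```text
0.0 [ 0.24813331 -0.62695546  0.22995931] [-3.08383695e+00 -5.87950914e-01  5.39780771e-04] [ 0.16417374 -0.39604519  0.42323856]
{'intrinsics': array([[370.46281557,   0.        , 318.04979424],
       [  0.        , 370.46281557, 196.6946187 ],
       [  0.        ,   0.        ,   1.        ]]), 'world_to_cam': array([[ 4.71174677e-04, -9.99998913e-01,  1.39716096e-03,
        -2.81618942e-03],
       [ 9.94911075e-01,  6.09548594e-04,  1.00755053e-01,
        -5.37068257e-01],
       [-1.00755795e-01,  1.34257769e-03,  9.94910281e-01,
        -1.14181353e+00],
       [ 0.00000000e+00,  0.00000000e+00,  0.00000000e+00,
         1.00000000e+00]])}
{'intrinsics': array([[381.71483597,   0.        , 323.30777235],
       [  0.        , 381.71483597, 195.72116292],
       [  0.        ,   0.        ,   1.        ]]), 'world_to_cam': array([[-0.56240399,  0.82677124, -0.01229105,  0.3201523 ],
       [-0.60354123, -0.40030246,  0.68956212,  0.24161617],
       [ 0.56518999,  0.39523064,  0.72412223, -1.60741711],
       [ 0.        ,  0.        ,  0.        ,  1.        ]])}
```

View pics/top0.png

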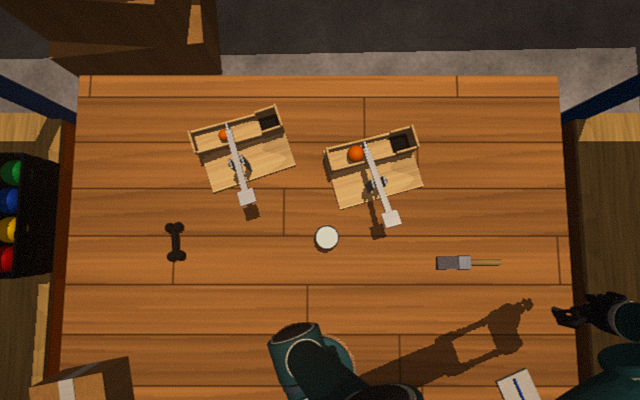

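View pics/scene0.png

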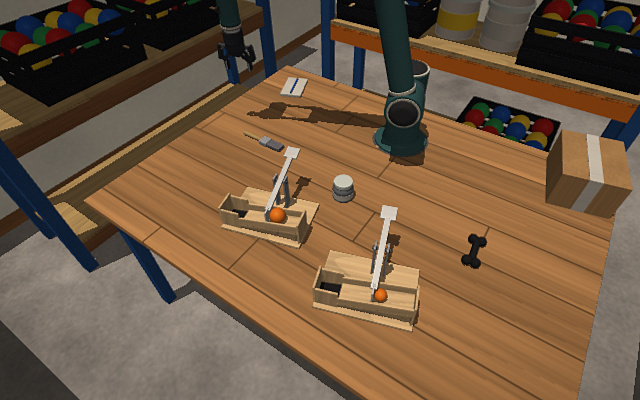

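The top view shows the left dispenser's ball at (224,135) and a larger-looking one on the right at (357,153). The right paddle is at (391,219). The tub at (326,238) stands clear of it. Next I measure ball sizes and the paddle.

```bash
python3 - <<'E'
from h import *
for n in("top","scene"):
    f=np.load(n+".npz");im=f["im"];P=f["P"]
    hsv=cv2.cvtColor(im,cv2.COLOR_BGR2HSV)
    m=((hsv[...,0]<13)&(hsv[...,1]>200)&(hsv[...,2]>120)&(np.abs(P[...,0]-.75)<.2)&(P[...,2]>.045)).astype(np.uint8)
    k,l,st,ce=cv2.connectedComponentsWithStats(m)
    for i in range(1,k):
        if st[i,4]>15:
            Q=P[l==i];print(n,"ball",st[i],np.nanmean(Q,0),np.nanmax(Q,0)-np.nanmin(Q,0),"topz",np.nanpercentile(Q[:,2],95))
    m=((hsv[...,1]<60)&(hsv[...,2]>110)&(P[...,2]>.12)&(P[...,2]<.19)&(P[...,0]>.4)).astype(np.uint8)
    k,l,st,ce=cv2.connectedComponentsWithStats(m)
    for i in range(1,k):
        if st[i,4]>15:
            o=cv2.morphologyEx((l==i).astype(np.uint8),cv2.MORPH_OPEN,np.ones((9,9)))>0
            Q=P[o];print(n,"lever",st[i],o.sum(),np.nanmean(Q,0) if o.sum() else None, "min/max",np.nanmin(Q,0) if o.sum() else None,np.nanmax(Q,0) if o.sum() else None)
            L=P[l==i];L=L[~np.isnan(L[:,0])]; v=np.linalg.svd(L[:,:2]-L[:,:2].mean(0),full_matrices=False)[2][0]; v*=np.sign(v[0]);print("  yaw",np.arctan2(v[1],v[0]))
E
```

```text
top ball [219 129   8  11  49] [0.72195503 0.29072158 0.08323161] [0.03037196 0.02426335 0.01686814] topz 0.08815669478643576
top ball [348 145  16  15 154] [ 0.66294125 -0.1151553   0.09875028] [0.0464512  0.04512248 0.05426318] topz 0.10558178156348279
top lever [231 147  25  59 462] 195 [0.52520707 0.19763182 0.16105925] min/max [0.50498841 0.1780146  0.15114626] [0.54622291 0.21659945 0.16979763]
  yaw 0.32352662263390586
top lever [241 155   4   9  17] 0 None min/max None None
  yaw 0.33407000023442474
top lever [229 159   4   9  18] 0 None min/max None None
  yaw 0.3635135684544539
top lever [370 164  31  64 504] 209 [ 0.46396088 -0.20475561  0.16104665] min/max [ 0.44457188 -0.22489974  0.15229008] [ 0.4841859  -0.18536525  0.16942951]
  yaw 0.2735992031982126
top lever [383 175   4  10  21] 0 None min/max None None
  yaw 0.29230427782309104
top lever [371 179   4   9  19] 0 None min/max None None
  yaw 0.31549227758585674
scene ball [270 208  12  13  62] [ 0.67796858 -0.10902901  0.09404904] [0.03941209 0.04265378 0.02995763] topz 0.10641272919553804
scene ball [278 209   7   9  23] [ 0.66175204 -0.09423724  0.0969115 ] [0.02713209 0.01854145 0.01222448] topz 0.10315685909145392
scene ball [375 288  12  13  63] [0.73219033 0.29621092 0.08098806] [0.02961584 0.02696193 0.02355743] topz 0.08733244148308655
scene lever [273 146  27  46 325] 100 [ 0.46776522 -0.19839211  0.158481  ] min/max [ 0.44346061 -0.2218014   0.14858768] [ 0.48911603 -0.17747494  0.16588534]
  yaw 0.28341769671127753
scene lever [376 205  22  58 484] 186 [0.52807487 0.20430089 0.15952791] min/max [0.5015234  0.17682105 0.15240827] [0.55529486 0.22974728 0.16768944]
  yaw 0.327299123233007
scene lever [374 241   3   8  16] 0 None min/max None None
  yaw 0.3610462257011372
scene lever [387 243   3   9  19] 0 None min/max None None
  yaw 0.3586575758202707
```

The right dispenser holds the large ball: its top is at z 0.106 against 0.088 for the other. Its paddle is at about (0.465, -0.203, 0.16) with yaw 0.28. I'll close the fingers and move above it.

>>> step_arm([
  {"fingers": 1,"dx": 0.045,"dy": -0.039,"dz": 0,"roll": 1},
  {"fingers": 1,"dx": 0.09,"dy": -0.079,"dz": 0,"roll": 2},
  {"fingers": 1,"dx": 0.134,"dy": -0.118,"dz": 0,"roll": 3},
  {"fingers": 1,"dx": 0.179,"dy": -0.157,"dz": 0,"roll": 4},
  {"fingers": 1,"dx": 0.224,"dy": -0.196,"dz": 0,"roll": 5},
  {"fingers": 1,"dx": 0.268,"dy": -0.236,"dz": 0,"roll": 5.5},
  {"fingers": 1,"dx": 0.313,"dy": -0.275,"dz": 0,"roll": 5.5},
  {"fingers": 1,"dx": 0.357,"dy": -0.314,"dz": 0,"roll": 5.5},
], squeeze=20)

```text
time: 1.1
tool_pos: [0.4651, -0.2024, 0.231]
tcp_rot: [-3.111, -0.439, 0.0]
wrist_force: [0.5, -0.4, -0.1]
width: -0.002
grip_force: 0.0
```

>>> step_arm([
  {"fingers": 1,"dx": 0,"dy": 0,"dz": 0,"roll": 0},
  {"fingers": 1,"dx": 0,"dy": 0,"dz": 0,"roll": 0},
  {"fingers": 1,"dx": 0,"dy": 0,"dz": 0,"roll": 0},
])

```text
time: 1.48
tool_pos: [0.4642, -0.2054, 0.231]
tcp_rot: [3.111, 0.437, -0.001]
wrist_force: [0.6, 0.2, -1.2]
width: 0.0
grip_force: 0.0
```

>>> step_arm([
  {"fingers": 1,"dx": 0,"dy": 0,"dz": 0.03},
  {"fingers": 1,"dx": 0,"dy": 0,"dz": 0.055},
  {"fingers": 1,"dx": 0,"dy": 0,"dz": 0.07},
  {"fingers": 1,"dx": 0,"dy": 0,"dz": 0.085},
  {"fingers": 1,"dx": 0,"dy": 0,"dz": 0.1},
  {"fingers": 1,"dx": 0,"dy": 0,"dz": 0.11},
  {"fingers": 1,"dx": 0,"dy": 0,"dz": 0.12},
  {"fingers": 1,"dx": 0,"dy": 0,"dz": 0.125},
])

```text
invalid input
```

```bash
python3 - <<'E'
from h import *
im,d,P=cloud("scene"); s=read_state();print(s["time"],s["tool_pos"],s["wrist_force"])
cv2.imwrite("pics/s1.png",cv2.resize(im[110:260,190:350],None,fx=4,fy=4))
E
```

```text
1.525 [ 0.46416652 -0.20553713  0.23110419] [ 0.57660468 -0.87806168 -0.42806733]
```

View pics/s1.png

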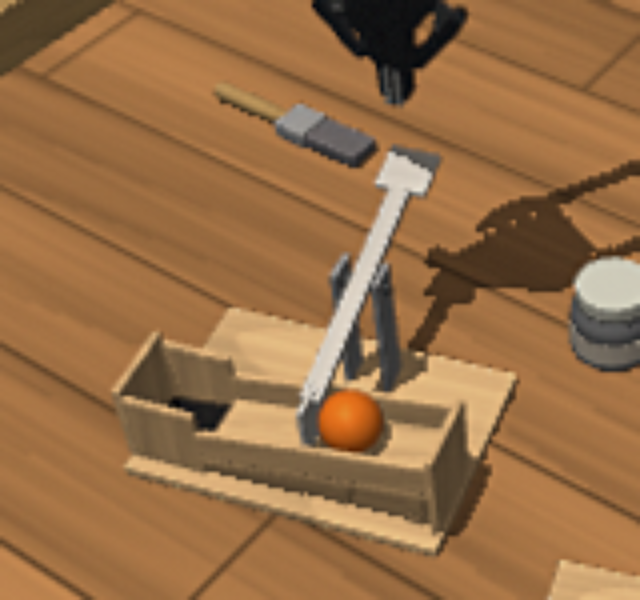

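The move was refused because the rows lacked `roll`. The crop shows the closed fingers at (395,95), above the paddle at (408,172), with the gate shut and the ball still behind it. I'll resend the descent with `roll` included.

>>> step_arm([
  {"fingers": 1,"dx": 0,"dy": 0,"dz": 0.03,"roll": 0},
  {"fingers": 1,"dx": 0,"dy": 0,"dz": 0.055,"roll": 0},
  {"fingers": 1,"dx": 0,"dy": 0,"dz": 0.07,"roll": 0},
  {"fingers": 1,"dx": 0,"dy": 0,"dz": 0.085,"roll": 0},
  {"fingers": 1,"dx": 0,"dy": 0,"dz": 0.1,"roll": 0},
  {"fingers": 1,"dx": 0,"dy": 0,"dz": 0.11,"roll": 0},
  {"fingers": 1,"dx": 0,"dy": 0,"dz": 0.12,"roll": 0},
  {"fingers": 1,"dx": 0,"dy": 0,"dz": 0.125,"roll": 0},
])

```text
time: 2.52
tool_pos: [0.466, -0.2045, 0.1064]
tcp_rot: [3.11, 0.439, 0.004]
wrist_force: [1.3, 0.4, 3.2]
width: -0.003
grip_force: 1.7
```

>>> step_arm([
  {"fingers": 1,"dx": 0,"dy": 0,"dz": 0.003,"roll": 0},
  {"fingers": 1,"dx": 0,"dy": 0,"dz": 0.005,"roll": 0},
  {"fingers": 1,"dx": 0,"dy": 0,"dz": 0.005,"roll": 0},
  {"fingers": 1,"dx": 0,"dy": 0,"dz": 0.005,"roll": 0},
  {"fingers": 1,"dx": 0,"dy": 0,"dz": 0.005,"roll": 0},
  {"fingers": 1,"dx": 0,"dy": 0,"dz": 0.005,"roll": 0},
])

```text
time: 3.28
tool_pos: [0.4659, -0.2043, 0.1027]
tcp_rot: [3.11, 0.44, 0.003]
wrist_force: [-0.0, 1.1, 8.4]
width: -0.0
grip_force: 3.9
```

```bash
python3 - <<'E'
from h import *
im,d,P=cloud("scene"); s=read_state();print(s["time"],s["tool_pos"],s["wrist_force"])
cv2.imwrite("pics/s2.png",cv2.resize(im[110:260,190:350],None,fx=4,fy=4))
E
```

```text
3.325 [ 0.46587692 -0.20435285  0.10271999] [0.03352314 2.28328286 8.842401  ]
```

View pics/s2.png

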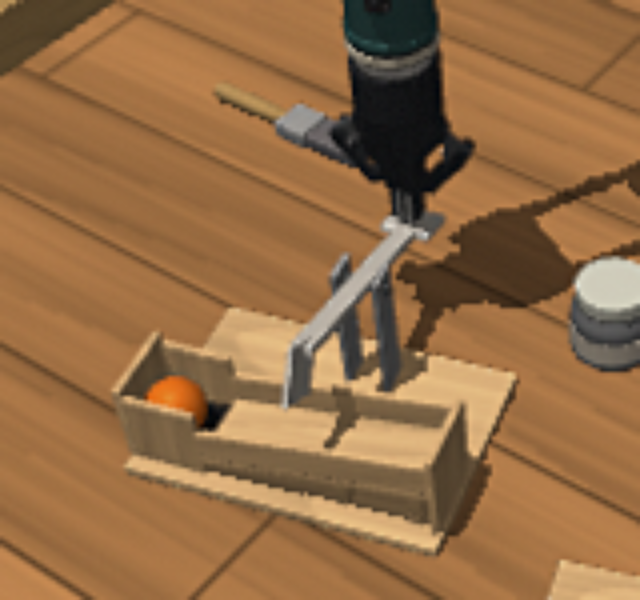

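The lever is on its stop (8 N), the gate is up, and the ball is at (177,402) in the pocket. I'll hold briefly so it settles, then rise straight up.

>>> step_arm([
  {"fingers": 1,"dx": 0,"dy": 0,"dz": 0,"roll": 0},
  {"fingers": 1,"dx": 0,"dy": 0,"dz": 0,"roll": 0},
  {"fingers": 1,"dx": 0,"dy": 0,"dz": 0,"roll": 0},
  {"fingers": 1,"dx": 0,"dy": 0,"dz": 0,"roll": 0},
  {"fingers": 1,"dx": 0,"dy": 0,"dz": 0,"roll": 0},
  {"fingers": 1,"dx": 0,"dy": 0,"dz": 0,"roll": 0},
  {"fingers": 1,"dx": 0,"dy": 0,"dz": 0,"roll": 0},
  {"fingers": 1,"dx": 0,"dy": 0,"dz": 0,"roll": 0},
])

```text
time: 4.32
tool_pos: [0.4659, -0.2044, 0.1027]
tcp_rot: [3.11, 0.44, 0.003]
wrist_force: [1.2, 0.6, 8.1]
width: -0.003
grip_force: 3.9
```

```bash
python3 - <<'E'
from h import *
s=read_state();print(s["time"],s["tool_pos"],s["wrist_force"])
for n in("scene","top"):
  im,d,P=cloud(n)
  hsv=cv2.cvtColor(im,cv2.COLOR_BGR2HSV)
  m=(hsv[...,0]<13)&(hsv[...,1]>200)&(hsv[...,2]>120)&(abs(P[...,0]-.65)<.15)&(abs(P[...,1]+.17)<.15)&(P[...,2]>.035)
  Q=P[m];q=Q.mean(0);o=np.array([.465,-.204]);c,t=np.cos(.285),np.sin(.285)
  w=q[:2]-o;print(n,len(Q),q,Q[:,2].max(),"disp xy",[c*w[0]+t*w[1]-.17,-t*w[0]+c*w[1]+.02])
E
```

```text
4.325 [ 0.46588663 -0.20436876  0.10273406] [1.24894751 0.58712543 8.07640952]
scene 39 [ 0.71069327 -0.25532949  0.06570241] 0.07326784797208574 disp xy [np.float64(0.05135073850172783), np.float64(-0.09833743898959016)]
top 142 [ 0.71078983 -0.26548155  0.06631183] 0.07608066596756413 disp xy [np.float64(0.04858907970254869), np.float64(-0.10810712324166417)]
```

The ball is in the pocket at dispenser (0.05, -0.105), with its centre about 0.05 high. Time to release.

>>> step_arm([
  {"fingers": 1,"dx": 0,"dy": 0,"dz": -0.015,"roll": 0},
  {"fingers": 1,"dx": 0,"dy": 0,"dz": -0.03,"roll": 0},
  {"fingers": 1,"dx": 0,"dy": 0,"dz": -0.05,"roll": 0},
  {"fingers": 1,"dx": 0,"dy": 0,"dz": -0.075,"roll": 0},
  {"fingers": 1,"dx": 0,"dy": 0,"dz": -0.11,"roll": 0},
  {"fingers": 1,"dx": 0,"dy": 0,"dz": -0.14,"roll": 0},
  {"fingers": 1,"dx": 0,"dy": 0,"dz": -0.14,"roll": 0},
  {"fingers": 1,"dx": 0,"dy": 0,"dz": -0.14,"roll": 0},
])

```text
time: 5.42
tool_pos: [0.4642, -0.2039, 0.2406]
tcp_rot: [-3.11, -0.439, 0.001]
wrist_force: [0.7, 0.3, 0.2]
width: 0.001
grip_force: 0.0
```

>>> step_arm([
  {"fingers": 1,"dx": 0,"dy": 0,"dz": 0,"roll": 0},
  {"fingers": 1,"dx": 0,"dy": 0,"dz": 0,"roll": 0},
  {"fingers": 1,"dx": 0,"dy": 0,"dz": 0,"roll": 0},
  {"fingers": 1,"dx": 0,"dy": 0,"dz": 0,"roll": 0},
])

```text
time: 5.92
tool_pos: [0.4647, -0.2043, 0.241]
tcp_rot: [-3.11, -0.44, 0.001]
wrist_force: [0.5, 0.8, 0.2]
width: 0.001
grip_force: 0.0
```

```bash
python3 - <<'E'
from h import *
im,d,P=cloud("scene"); s=read_state();print(s["time"],s["tool_pos"],s["wrist_force"])
cv2.imwrite("pics/s3.png",cv2.resize(im[110:330,190:440],None,fx=2.6,fy=2.6))
E
```

```text
5.975 [ 0.46473708 -0.20431314  0.24111943] [0.52629068 0.1107044  0.0387278 ]
```

View pics/s3.png

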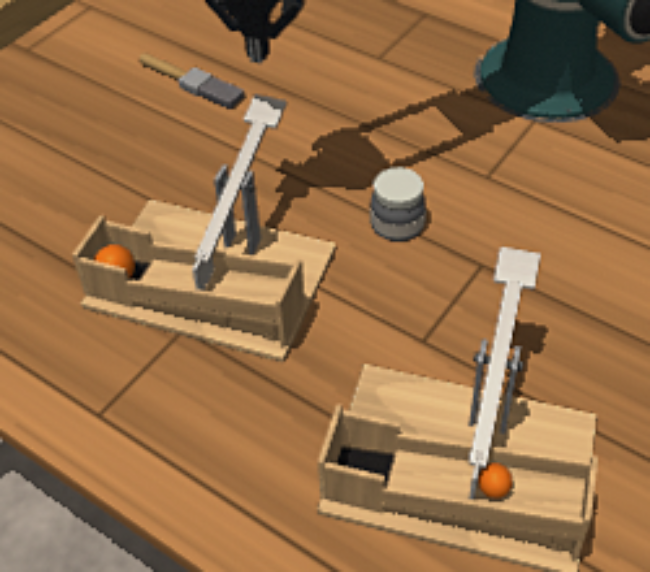

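The large ball is in its pocket at (115,262) and its gate is shut at (205,270). The small ball at (495,480) is still behind its own gate, and the robot is clear of everything.

```bash
python3 -c "from workcell import *;print(finish_job())"
```

```text
the job is handed in; nothing more can be done
None
```

The job is handed in: the large ball rolled into its pick-up pocket and its gate dropped shut, while the small ball stayed behind its own gate and the robot touched only the large dispenser's paddle (no verdict was returned).

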